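# Slide the test cassette into the reader and hold the probe on its window

## Robot

A 7-joint arm with a two-finger parallel gripper is mounted at the origin on a cart in front of the work surface, level with it; the furniture and walls round the work are solid. World frame = base frame: x ahead of the robot, y to its left, z up, the work surface at z = 0. Lengths are in m, angles in rad, forces in N, time in s.
With the tool pointing down it reaches from about 0.4 to 0.875 m from the base axis. Payload 19.3 kg.
Tool frame: the origin (TCP) lies between the finger pads; the fingertips stand bot.tcp_to_tips ahead of it and the grasp point (between the pads) is the TCP (bot.tcp_to_tips is the distance from the TCP to the fingertips, in m); z points along the fingers, y is the line along which they close (so a half turn about z gives the same grasp; the last joint's range is limited). The gripper opens to 85 mm and grips with 20 to 120 N. Pads are 22 mm wide; open, the fingers measure 114 mm over their backs; the gripper's body (76 mm by 85 mm) begins 54 mm behind the grasp point. The pads swing forward as they close: fully open they stand 13 mm farther back than shut.
Start: joints at [1.188, 0.521, -0.036, 1.599, 0.021, 1.021, -0.113], TCP at [0.192, -0.595, 0.25] pointing down, gripper open.
Joint ranges: [-2.91, 2.91], [-0.3, 2.13], [-1.5, 1.42], [0.17, 2.43], [-1.26, 4.41], [0.16, 1.93], [-2.52, 2.52]. Speed limits (rad/s): [1.89, 1.89, 2.39, 2.39, 3.01, 3.01, 3.01].

## Interface

Orientations are given as [roll, pitch, yaw] about the fixed x, y, z axes, in that order (R = Rz(yaw) Ry(pitch) Rx(roll)).
In Python, from workcell import telemetry, grab_frame, bot gives the robot as it stands. The module is installed in compiled form; this text tells all that it offers.
- The arm moves only by the shell command python3 -m crank 'ROWS' [FORCE]. ROWS is text: rows parted by semicolons, each of 7 numbers parted by spaces: the finger opening in m, from 0 to 0.0854, then the shift along the tool's x, y, z in m, then the turn, a rotation vector about the tool's x, y, z in degrees. A call has exactly 8 rows; each row shifts and turns the commanded pose from where the row before left it, along the tool's axes as they then stand; what a row does not reach is not made up. A row lasts 1/12 s, in which the tool goes at most 41.7 mm and 7.16 degrees, less where a joint would pass 70% of its speed; a pose out of reach is approached as far as the arm can. A call with a gripper value outside its range is refused whole. The fingers move at their own pace and stop on an object; FORCE is the grip in N (left out, the last holds). Time passes only in rows, so rows that do not move let the fingers close, or fill a call up. It gives the time, the measured TCP pose, the force, the opening and the grip force at its end, in the units of the state.
- telemetry.observe(): the state, without advancing time (a new reading comes with each control period).
- grab_frame(name): name is "side" or "top"; returns a dict with "pixels" (480x640x3 uint8, red, green, blue), "depth" (480x640 float32, m along the optical axis (not along the pixel's ray), 0 where there is no reading), "vertical_fov" (degrees; the focal length in pixels is half the picture's height over the tangent of half this angle, whatever the lens; pixels are square), "cx", "cy" (the principal point, pixels), "distortion" ([k1, k2, p1, p2, k3] as OpenCV has them; the pictures are not rectified), "R" (3x3) and "t" (3): a world point X has camera coordinates R X + t. Camera axes: x right, y down, z forward; pixel columns grow to the right and rows downward; lengths in m; the calibration is good to about 2 mm. A picture is of the moment at which its call begins.
- bot.job_done(): hands the job in; it is judged then, once.
The state is a dict: "clock": time; "qpos": joint angles; "qd": joint speeds; "joint_efforts": joint torques, N m; "position": TCP position; "tool_rot": TCP orientation; "force": force on the tool from outside, world axes, zero at the start; "moment": the same for the moment, N m; "grip_width": finger opening in m; "finger_force": force on a finger pad.
Only numpy, scipy, OpenCV 4.12 (cv2) and the standard library are available. Lean on these libraries where they do the work, as an engineer would, in place of code of your own. Each camera call takes 0.05 s, during which the arm holds its last target. There are 200 camera calls.

## Task

Read the test: slide the flat white cassette, result-window end first, fully home into the slot of the grey reader dock, and let it go. Then lift the white reader probe out of its stand and hold it upright and square in the dock's reading port, its nose resting lightly on the cassette's result window so that the sprung nose is pushed in about halfway (4 of its 8 mm); finish while still holding it there. Never press hard on the window, and leave the other things on the table where they are.

Things in the scene. Friction and masses are not known exactly. Their poses are not given: they have to be found in the camera images.
- cassette: white rapid-test cassette, a flat slab 72 x 24 x 8.5 mm (length x, width y, thickness z), 11 g, lying face up on the table. Origin: centre of its underside; x along its length towards the result-window end (a rectangular window 20 x 8 mm); the oval sample well lies towards -x. Grip it across its 24 mm width near the sample-well end; pads up to 28 mm from that end stay clear of the dock
- window (a point): centre of the cassette's result window, on its upper face, 12.5 mm from the cassette's middle towards +x
- dock: grey reader dock, fixed, 79 mm long (x), 66 wide. Origin: on the table under the middle of the slot's mouth; x points level into the slot. Slot: x = 0 to the end stop at x = 42 mm, 26.5 mm wide, floor z = 6, cover's underside z = 17, cover's top z = 21 mm. Behind it the housing with a dark display is up to 38 mm high. Home, the cassette's last 30 mm stick out, 6 mm above the table
- slot_mouth (a point): middle of the mouth at the height of the slot's floor (dock x = 0, z = 6 mm). A ramp leads up to the floor over the first 6 mm, from z = 3.6 mm. The mouth is flared: 34.5 mm wide at its edge, 26.5 mm from 9 mm inwards; the cover's lip is raised about 1 mm at the edge
- port (a point): centre of the reading port, on the cover's top (dock x = 18.5 mm, z = 21 mm): a rectangular opening 23 mm along the dock's x by 16 mm along y, through the 4 mm cover, with a thin black rubber rim. With the cassette home its result window lies straight below it, its face 6.5 mm below this point
- stand: white stand of the probe, fixed to the table: a foot 72 x 62 mm and a tower 44 x 36 mm, 50 mm high. Origin: centre of its underside, z up. The probe's body sits 20 mm deep in a socket 34 x 26 mm with an inner ledge at z = 30 mm; lift it straight up by at least 45 mm to draw it clear
- probe: white hand-held reader probe, 150 g, standing upright in the stand, nose down. Body 30 mm (x) x 22 mm (y) x 92 mm (z) with flat sides and a thin dark band at mid-height; grip it across the 22 mm (y). Origin: middle of the underside of that body (its shoulder); z up along the probe, the body reaches from z = 0 to z = 92 mm. The black nose sticks out below
- nose_tip (a point): middle of the end face of the probe's nose, 22 mm below the shoulder while the nose is out. The nose is a black block 15 mm (probe x) x 8 mm (probe y), its last 3 mm narrowed to 12 x 5 mm; it fits the port with its long side along the dock's x, either way round
- nose (a joint): how far the sprung nose is pushed into the probe's body, m: 0 out, 0.008 fully in. Spring 500 N/m with 1.5 N preload (3.5 N at 4 mm)
- timer: bystander: round white clockwork timer, 68 mm across, 46 mm high. Origin: centre of its underside
- vial_a: bystander: capped sample vial standing upright, 23 mm across, 72 mm high. Origin: centre of its underside
- vial_b: bystander: a second capped sample vial standing upright, 23 mm across, 72 mm high. Origin: centre of its underside
- gauze: bystander: folded white gauze pad, 80 x 80 x 12 mm. Origin: centre of its underside
- tape: bystander: roll of tape lying flat, 100 mm across, 25 mm high. Origin: under its middle
Not all that is in view belongs to the job. Leave any red look-alike of the probe alone.

How it is judged:
By the outcome, as a careful person would: the job done as asked, in the order asked, and still so for the second after the job is handed in, while the arm keeps its last pose, push and grip.
It also fails if it takes over 62 s, if anything falls off the work surface, if the arm or the gripper's body presses on something with over 40 N, if the wrist force passes 120 N, or if a joint passes its speed limit or range.

## Working session

There is one attempt and no reset: what is moved stays moved. The work goes in short steps, Python scripts to look and compute and a shell command to move; the robot and the scene stay as the last step left them, time stands still between calls to the robot, and variables do not carry over. Pictures are saved under pics/ and viewed, at most 10 in all, crops included, and the job is handed in when it is done.

```bash
mkdir -p pics
python3 - <<'E'
from workcell import telemetry, grab_frame, bot
import cv2
print(telemetry.observe(), bot.tcp_to_tips)
for n in("top","side"):
    f=grab_frame(n); cv2.imwrite(f"pics/{n}0.png",f["pixels"][:,:,::-1])
    print(n,f["vertical_fov"],f["cx"],f["cy"],f["distortion"],f["R"],f["t"])
E
```

```text
{'clock': 0.0, 'qpos': array([ 1.18779661,  0.52207783, -0.03631296,  1.59998469,  0.02117563,
        1.02110788, -0.11276821]), 'qd': array([-0.00200548, -0.00085017, -0.00050362, -0.00077547, -0.0004747 ,
        0.00055815, -0.00159084]), 'joint_efforts': array([-3.73615912e-04, -9.27118492e+01,  1.97969556e+00, -3.69931591e+01,
        1.78156426e-02,  8.20640184e-03,  3.43261991e-05]), 'position': array([ 0.19219522, -0.59438491,  0.24969446]), 'tool_rot': array([-3.14040111e+00,  7.15134162e-05,  3.12795890e-01]), 'force': array([ 0.38712367, -0.73310638,  0.01593451]), 'moment': array([-0.0201914 ,  0.03203963, -0.00431789]), 'finger_force': 0.0, 'grip_width': 0.08563567529054267} 0.019
top 55.41436284549019 326.20911923555656 243.73170647242256 [-0.09512314  0.          0.          0.          0.        ] [[-0.02101577 -0.99977254  0.00363363]
 [-0.98653541  0.02014764 -0.16230205]
 [ 0.16219193 -0.00699561 -0.98673443]] [-0.30751658  0.58825696  1.18716545]
side 50.58595166922221 320.47567236405115 234.78155462387866 [-0.12934163  0.          0.          0.          0.        ] [[-0.99950685 -0.02845782  0.01327453]
 [-0.02288953  0.37086892 -0.9284031 ]
 [ 0.02149722 -0.9282491  -0.37133741]] [0.55590753 0.17659455 0.81722234]
```

View pics/top0.png

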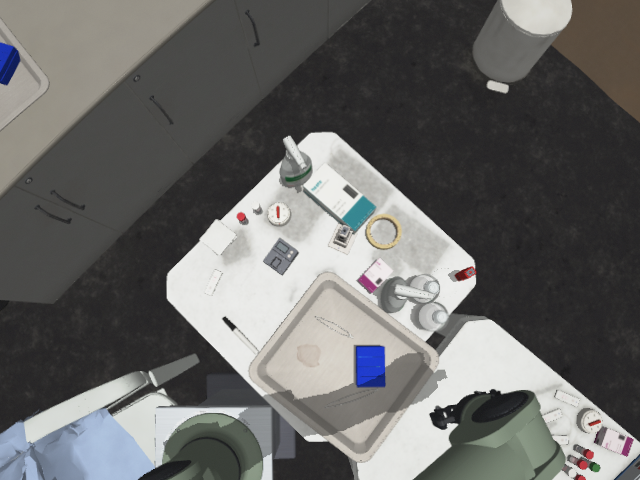

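View pics/side0.png

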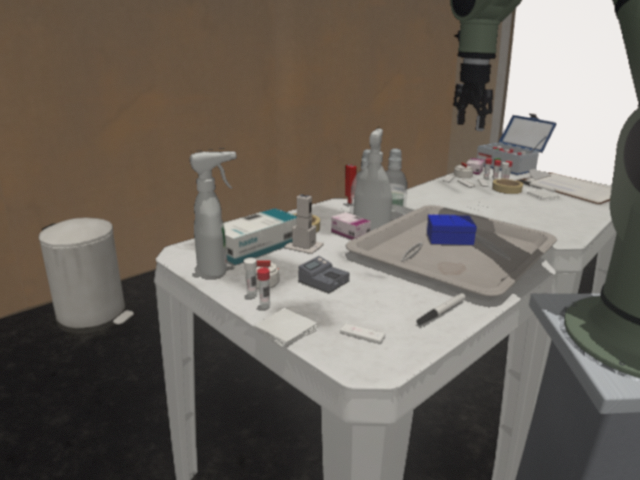

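Top view: the cassette is the slab at (214,282), the dock is at (281,255), and the white probe in its stand is at (342,236). The red look-alike at (462,274) is to be left alone. Other white or flat things that could be confused: gauze (219,237), timer (278,213), pen (237,333), and pink box (376,275). In the side view the cassette is at (362,333), the dock at (323,274) and the probe at (304,222). I'll check this choice in a close crop.

```bash
cat > h.py <<'E'
import numpy as np, cv2
from workcell import telemetry, grab_frame, bot
def K(f):
    F=240/np.tan(np.radians(f["vertical_fov"]/2)); return np.array([[F,0,f["cx"]],[0,F,f["cy"]],[0,0,1.]])
def ray(f,uv):
    p=cv2.undistortPoints(np.array(uv,float).reshape(-1,1,2),K(f),np.array(f["distortion"]))[:,0]
    d=np.c_[p,np.ones(len(p))]@f["R"]; return -f["R"].T@f["t"],d
def at_z(f,uv,z):
    c,d=ray(f,uv); return c+d*((np.asarray(z)-c[2])/d[:,2])[:,None]
def proj(f,X):
    return cv2.projectPoints(np.array(X,float).reshape(-1,3),cv2.Rodrigues(f["R"])[0],f["t"],K(f),np.array(f["distortion"]))[0][:,0]
def crop(f,x,y,w,h,s,name):
    cv2.imwrite(name,cv2.resize(f["pixels"][y:y+h,x:x+w,::-1],None,fx=s,fy=s,interpolation=cv2.INTER_CUBIC))
E
python3 - <<'E'
from h import *
f=grab_frame("top"); g=grab_frame("side")
crop(f,195,215,165,85,4.8,"pics/t1.png")
a=cv2.resize(g["pixels"][255:345,240:400,::-1],None,fx=4,fy=4,interpolation=cv2.INTER_CUBIC)
cv2.imwrite("pics/s1.png",a)
E
```

```text
(no output)
```

View pics/t1.png

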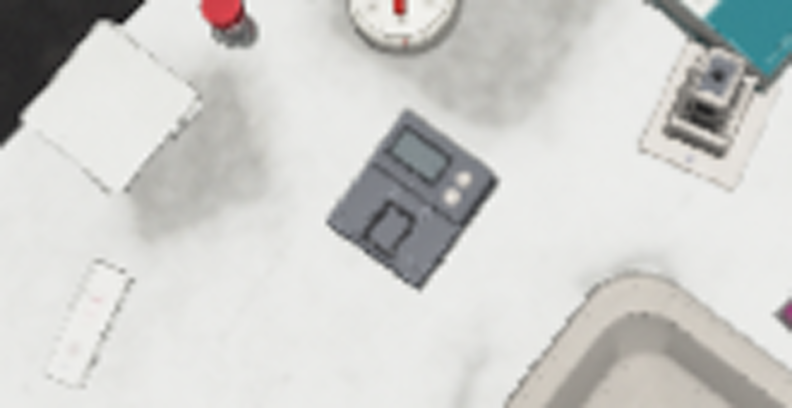

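View pics/s1.png

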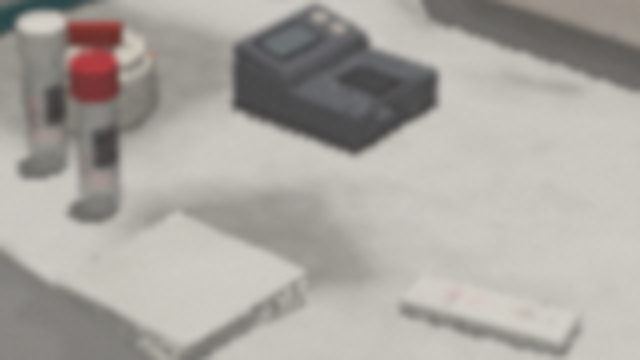

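The crops show the cassette corners (crop pixels) at (97,260), (132,278), (82,387) and (47,376). The dock mouth edge runs from (328,222) to (420,290), and the port is at (390,228). The probe top is at (720,75). I can't tell yet which end of the cassette has the window, so I'll stretch the contrast.

Run:
```python
from h import *
f=grab_frame("top"); g=grab_frame("side")
def c(f,x,y,w,h,s,lo,hi):
    a=cv2.resize(f["pixels"][y:y+h,x:x+w,::-1].astype(np.float32),None,fx=s,fy=s,interpolation=cv2.INTER_CUBIC)
    return np.clip((a-lo)/(hi-lo)*255,0,255).astype(np.uint8)
a=c(f,198,262,32,40,12,150,250)   # 384x480
b=c(g,336,318,54,30,7,130,240)     #378x210
d=c(f,322,215,45,45,6,60,255)[:270,:378]
im=np.zeros((480,780,3),np.uint8); im[:480,:384]=a; im[:210,390:768]=b; im[210:480,390:660]=d[:270,:270]
cv2.imwrite("pics/c2.png",im)
```

```text
(no output)
```

View pics/c2.png

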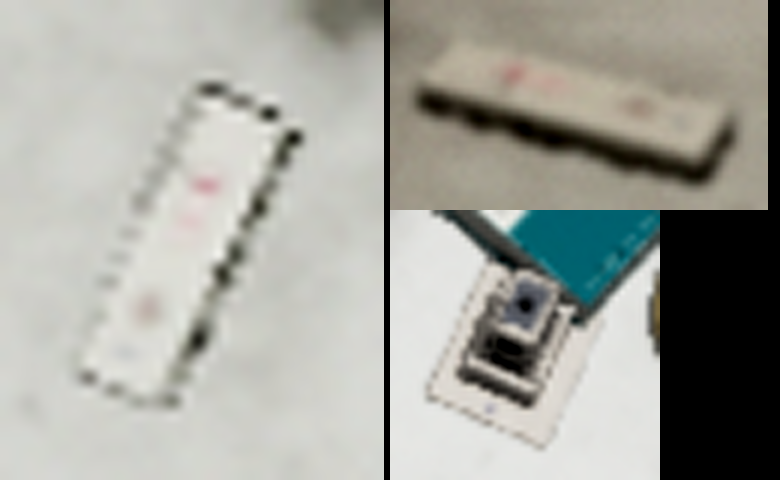

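The two red lines (205,185) and (190,222) mark the window at the far (+x world) end of the cassette. The sample well is at (148,308). The probe top is dark-capped at (527,300), and the stand foot corners are at (428,398), (545,448) and (605,325).

Run:
```python
from h import *
f=grab_frame("top"); g=grab_frame("side")
px=lambda P,o,s:(np.array(P,float)+.5)/s-.5+np.array(o)
def show(n,X): print(n,np.round(X,4).tolist())
C=at_z(f,px([(200,85),(298,128),(172,405),(80,375)],(198,262),12),.006)
show("cass",C); m=C.mean(0); a=(C[0]+C[1]-C[2]-C[3])/2; print(m,np.linalg.norm(a),np.degrees(np.arctan2(a[1],a[0])))
show("win", at_z(f,px([(198,204),(148,308)],(198,262),12),.0085))
Cs=at_z(g,px([(447-390,38),(735-390,105)],(336,318),7),.0085); show("cass side far-left/right top",Cs)
D=at_z(f,px([(328,222),(420,290),(497,180),(405,108),(390,228)],(195,215),4.8),[.021,.021,.038,.038,.021])
show("dock",D); a=(D[2]+D[3]-D[0]-D[1])/2; print(np.linalg.norm(a),np.degrees(np.arctan2(a[1],a[0])), np.linalg.norm(D[0]-D[1]))
v=D[0]-D[1]; print("mouth mid",(D[0]+D[1])/2,"yaw from mouth",np.degrees(np.arctan2(v[1],v[0]))-90)
show("dock side port, front bottom corner",at_z(g,px([(370,80),(355,152),(437,73)],(240,255),4),[.021,0,.021]))
S=at_z(f,px([(428-390,398-210),(545-390,448-210),(605-390,325-210),(527-390,300-210)],(322,215),6),[.006,.006,.006,.122]); show("stand",S)
e=S[2]-S[1];w=S[0]-S[1]; print(np.linalg.norm(e),np.degrees(np.arctan2(e[1],e[0])),np.linalg.norm(w),np.degrees(np.arctan2(w[1],w[0])),"centre",(S[0]+S[2])/2)
# depth clouds
def cloud(f,x0,y0,w,h):
    vv,uu=np.mgrid[y0:y0+h,x0:x0+w]; uv=np.c_[uu.ravel(),vv.ravel()]; d=f["depth"][vv,uu].ravel()
    c,r=ray(f,uv); return c+r*d[:,None]
def rect(P,n):
    r=cv2.minAreaRect((P[:,:2]*1000).astype(np.float32)); print(n,len(P),"c",np.round(P.mean(0),4),"rect",r)
for n,cam,b in(("top",f,(325,215,40,40)),("side",g,(285,185,40,50))):
    P=cloud(cam,*b); Q=P[(P[:,2]>.06)&(P[:,2]<.14)]; Q=Q[np.linalg.norm(Q[:,:2]-S[3,:2],axis=1)<.03]
    rect(Q,n+" probe"); print(np.percentile(Q[:,2],95))
P=cloud(f,255,230,50,50); rect(P[(P[:,2]>.012)&(P[:,2]<.05)],"dock");rect(P[(P[:,2]>.03)&(P[:,2]<.05)],"housing")
P=cloud(f,200,264,28,34); rect(P[(P[:,2]>.005)&(P[:,2]<.02)],"cass")
```

```text
cass [[0.5248, -0.0063, 0.006], [0.5144, -0.0294, 0.006], [0.4508, -0.0008, 0.006], [0.458, 0.0207, 0.006]]
[ 0.4869953  -0.00393595  0.006     ] 0.0708669226919395 -23.060807411727172
win [[0.4969, -0.0068, 0.0085], [0.473, 0.0045, 0.0085]]
cass side far-left/right top [[0.518, -0.0242, 0.0085], [0.4513, 0.0025, 0.0085]]
dock [[0.5421, -0.1447, 0.021], [0.502, -0.1973, 0.021], [0.562, -0.2429, 0.038], [0.6045, -0.1909, 0.038], [0.5379, -0.1803, 0.021]]
0.07837111442529145 -36.86476122832517 0.06614797430827667
mouth mid [ 0.52204455 -0.17101079  0.021     ] yaw from mouth -37.335771946334425
dock side port, front bottom corner [[0.5389, -0.181, 0.021], [0.5453, -0.1459, 0.0], [0.506, -0.1905, 0.021]]
stand [[0.5825, -0.3246, 0.006], [0.5578, -0.3785, 0.006], [0.6154, -0.4082, 0.006], [0.6054, -0.3664, 0.122]]
0.06481823402582867 -27.3531740353886 0.05924317725776252 65.4171293557599 centre [ 0.59893868 -0.36641284  0.006     ]
top probe 145 c [ 0.6014 -0.3666  0.1107] rect ((609.083740234375, -370.71978759765625), (24.716413497924805, 47.145851135253906), 54.38338851928711)
0.12528677512652867
side probe 448 c [ 0.6046 -0.3557  0.0939] rect ((611.4180908203125, -365.11883544921875), (24.677574157714844, 48.808326721191406), 57.066802978515625)
0.12365665238620677
dock 659 c [ 0.5557 -0.1949  0.0268] rect ((555.3574829101562, -192.92538452148438), (66.77701568603516, 79.33574676513672), 53.26605224609375)
housing 253 c [ 0.5735 -0.2083  0.0343] rect ((572.8040771484375, -206.99586486816406), (64.35214233398438, 35.3349609375), 51.05795669555664)
cass 229 c [ 0.487  -0.004   0.0085] rect ((492.4462890625, -3.8182296752929688), (95.83758544921875, 68.1136474609375), 3.769509792327881)
```

```bash
cat > plan.py <<'E'
import sys
from h import *
from scipy.spatial.transform import Rotation as Ro
def plan(x,y,z,yaw):   # yaw deg of tool x; tool down
    s=telemetry.observe(); R=Ro.from_euler("xyz",s["tool_rot"]); T=Ro.from_euler("xyz",[180,0,yaw],degrees=True)
    d=np.array([x,y,z])-s["position"]
    print("t%.2f pos"%s["clock"],np.round(s["position"],4),"rpy",np.round(np.degrees(s["tool_rot"]),2),"F",np.round(s["force"],1),"w%.4f"%s["grip_width"],"ff%.1f"%s["finger_force"])
    print("shift now-axes mm",np.round(R.inv().apply(d)*1000,1),"turn",np.round((R.inv()*T).as_rotvec(degrees=True),2),"shift target-axes mm",np.round(T.inv().apply(d)*1000,1))
plan(*map(float,sys.argv[1:5]))
E
python3 plan.py 0.468 0.0045 0.15 156.2
```

```text
t0.40 pos [ 0.1923 -0.5946  0.2502] rpy [-179.99    0.     17.92] F [-0.3 -0.6 -1. ] w0.0852 ff0.0
shift now-axes mm [ 446.7 -485.2  100.3] turn [-1.0000e-02 -1.0000e-02 -1.3828e+02] shift target-axes mm [-10.5 659.5 100.2]
```

```bash
R=1
python3 -m crank '0.085 0.0186 -0.0202 0.0042 0 0 0;0.085 0.0186 -0.0202 0.0042 0 0 0;0.085 0.0186 -0.0202 0.0042 0 0 0;0.085 0.0186 -0.0202 0.0042 0 0 0;0.085 0.0186 -0.0202 0.0042 0 0 0;0.085 0.0186 -0.0202 0.0042 0 0 0;0.085 0.0186 -0.0202 0.0042 0 0 0;0.085 0.0186 -0.0202 0.0042 0 0 0' 30
python3 -m crank '0.085 0.0186 -0.0202 0.0042 0 0 0;0.085 0.0186 -0.0202 0.0042 0 0 0;0.085 0.0186 -0.0202 0.0042 0 0 0;0.085 0.0186 -0.0202 0.0042 0 0 0;0.085 0.0186 -0.0202 0.0042 0 0 0;0.085 0.0186 -0.0202 0.0042 0 0 0;0.085 0.0186 -0.0202 0.0042 0 0 0;0.085 0.0186 -0.0202 0.0042 0 0 0'
python3 -m crank '0.085 0.0186 -0.0202 0.0042 0 0 0;0.085 0.0186 -0.0202 0.0042 0 0 0;0.085 0.0186 -0.0202 0.0042 0 0 0;0.085 0.0186 -0.0202 0.0042 0 0 0;0.085 0.0186 -0.0202 0.0042 0 0 0;0.085 0.0186 -0.0202 0.0042 0 0 0;0.085 0.0186 -0.0202 0.0042 0 0 0;0.085 0.0186 -0.0202 0.0042 0 0 0'
python3 -m crank '0.085 0 0 0 0 0 -6.9;0.085 0 0 0 0 0 -6.9;0.085 0 0 0 0 0 -6.9;0.085 0 0 0 0 0 -6.9;0.085 0 0 0 0 0 -6.9;0.085 0 0 0 0 0 -6.9;0.085 0 0 0 0 0 -6.9;0.085 0 0 0 0 0 -6.9'
python3 -m crank '0.06 0 0 0 0 0 -6.9;0.06 0 0 0 0 0 -6.9;0.06 0 0 0 0 0 -6.9;0.06 0 0 0 0 0 -6.9;0.06 0 0 0 0 0 -6.9;0.06 0 0 0 0 0 -6.9;0.06 0 0 0 0 0 -6.9;0.06 0 0 0 0 0 -6.9'
python3 -m crank '0.05 0 0 0 0 0 -6.9;0.05 0 0 0 0 0 -6.9;0.05 0 0 0 0 0 -6.9;0.05 0 0 0 0 0 -7.0;0.05 0 0 0 0 0 0;0.05 0 0 0 0 0 0;0.05 0 0 0 0 0 0;0.05 0 0 0 0 0 0'
python3 plan.py 0.468 0.0045 0.022 156.2
```

```text
clock: 1.07
position: [0.2845, -0.3939, 0.2167]
tool_rot: [3.141, -0.0, 0.313]
force: [0.3, -0.7, -0.2]
grip_width: 0.0852
finger_force: 0.0
clock: 1.73
position: [0.3765, -0.1944, 0.1831]
tool_rot: [3.141, -0.0, 0.313]
force: [0.1, -0.3, 0.6]
grip_width: 0.085
finger_force: 0.0
clock: 2.4
position: [0.4684, 0.0053, 0.1494]
tool_rot: [3.141, -0.0, 0.313]
force: [1.4, -0.4, 0.4]
grip_width: 0.0849
finger_force: 0.0
clock: 3.07
position: [0.468, 0.0039, 0.1496]
tool_rot: [3.141, -0.0, 1.282]
force: [0.1, -0.3, 0.2]
grip_width: 0.085
finger_force: 0.0
clock: 3.73
position: [0.468, 0.0039, 0.1496]
tool_rot: [3.141, 0.0, 2.245]
force: [-0.1, -0.4, -0.4]
grip_width: 0.0603
finger_force: 0.0
clock: 4.4
position: [0.4679, 0.0039, 0.1496]
tool_rot: [-3.141, 0.0, 2.72]
force: [0.2, 0.1, 0.1]
grip_width: 0.0499
finger_force: 0.0
t4.40 pos [0.4679 0.0039 0.1496] rpy [-1.7999e+02  1.0000e-02  1.5584e+02] F [0.2 0.1 0.1] w0.0499 ff0.0
shift now-axes mm [  0.2   0.6 127.6] turn [-0.01  0.01 -0.36] shift target-axes mm [  0.2   0.5 127.6]
```

```bash
python3 -m crank '0.05 0 0.0005 0.015 0 0 -0.3;0.05 0 0 0.020 0 0 0;0.05 0 0 0.020 0 0 0;0.05 0 0 0.020 0 0 0;0.05 0 0 0.018 0 0 0;0.05 0 0 0.015 0 0 0;0.05 0 0 0.012 0 0 0;0.05 0 0 0.008 0 0 0' 25
python3 -m crank '0.04 0 0 0 0 0 0;0.03 0 0 0 0 0 0;0.02 0 0 0 0 0 0;0.015 0 0 0 0 0 0;0.015 0 0 0 0 0 0;0.015 0 0 0 0 0 0;0.015 0 0 0 0 0 0;0.015 0 0 0 0 0 0' 25
python3 plan.py 0.468 0.0045 0.022 156.2
python3 - <<'E'
from h import *
f=grab_frame("top"); g=grab_frame("side")
a=cv2.resize(f["pixels"][240:310,180:250,::-1],(400,400),interpolation=cv2.INTER_CUBIC)
b=cv2.resize(g["pixels"][280:350,325:395,::-1],(400,400),interpolation=cv2.INTER_CUBIC)
cv2.imwrite("pics/g3.png",np.hstack([a,b]))
E
```

```text
clock: 5.07
position: [0.4678, 0.0045, 0.0204]
tool_rot: [-3.141, -0.001, 2.727]
force: [-0.3, -0.3, -0.1]
grip_width: 0.0505
finger_force: 0.0
clock: 5.73
position: [0.4685, 0.0043, 0.0221]
tool_rot: [3.141, 0.001, 2.728]
force: [-1.6, 0.8, 8.2]
grip_width: 0.0232
finger_force: 25.1
t5.73 pos [0.4685 0.0043 0.0221] rpy [1.7998e+02 6.0000e-02 1.5630e+02] F [-1.6  0.8  8.2] w0.0232 ff25.1
shift now-axes mm [ 0.5 -0.   0.1] turn [0.02 0.06 0.1 ] shift target-axes mm [ 0.5 -0.   0.1]
```

View pics/g3.png

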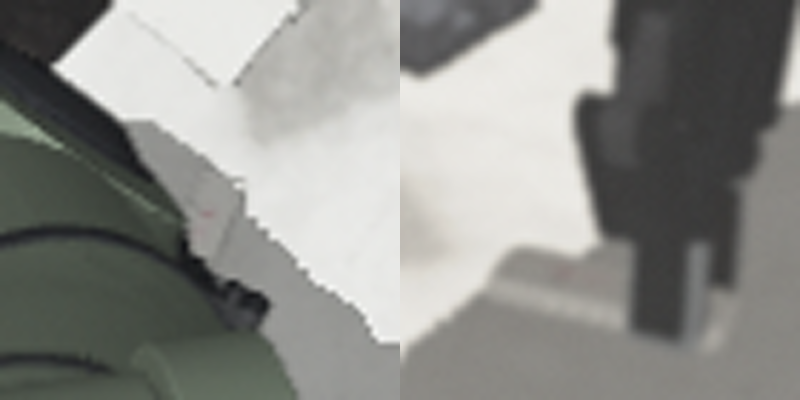

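Gripped at 23.2 mm. Both crops show the cassette in the pads near the well end, with the red window line ahead of the fingers at (205,212) left and (567,272) right. The fingertips rest on the table, so the slab's underside is about 22 mm below the TCP.

```bash
python3 -m crank '0.015 0 0 -0.005 0 0 0;0.015 0 0 -0.010 0 0 0;0.015 0 0 -0.010 0 0 0;0.015 0 0 -0.010 0 0 0;0.015 0 0 0 0 0 0;0.015 0 0 0 0 0 3.3;0.015 0 0 0 0 0 5;0.015 0 0 0 0 0 5' 30
python3 plan.py 0.4649 -0.1273 0.05 143
```

```text
clock: 6.5
position: [0.4682, 0.0042, 0.0567]
tool_rot: [3.141, 0.0, 2.492]
force: [0.0, 0.1, -0.2]
grip_width: 0.0229
finger_force: 29.2
t6.50 pos [0.4682 0.0042 0.0567] rpy [1.7998e+02 1.0000e-02 1.4275e+02] F [ 0.   0.1 -0.2] w0.0229 ff29.2
shift now-axes mm [ -77.  -106.6    6.7] turn [ 0.02  0.01 -0.25] shift target-axes mm [ -76.5 -107.     6.7]
```

```bash
python3 -m crank '0.015 -0.011 -0.0153 0.001 0 0 0;0.015 -0.011 -0.0153 0.001 0 0 0;0.015 -0.011 -0.0153 0.001 0 0 0;0.015 -0.011 -0.0153 0.001 0 0 0;0.015 -0.011 -0.0153 0.001 0 0 0;0.015 -0.011 -0.0153 0.001 0 0 0;0.015 -0.0105 -0.0152 0.001 0 0 -0.2;0.015 0 0 0 0 0 0' 30
python3 plan.py 0.4649 -0.1273 0.029 143
python3 - <<'E'
from h import *
f=grab_frame("top"); g=grab_frame("side")
a=cv2.resize(f["pixels"][225:295,235:305,::-1],(400,400),interpolation=cv2.INTER_CUBIC)
b=cv2.resize(g["pixels"][250:300,296:346,::-1],(400,400),interpolation=cv2.INTER_CUBIC)
cv2.imwrite("pics/i4.png",np.hstack([a,b]))
E
```

```text
clock: 7.17
position: [0.4642, -0.1308, 0.0493]
tool_rot: [-3.14, 0.0, 2.496]
force: [-0.2, -1.1, 0.5]
grip_width: 0.0226
finger_force: 29.2
t7.17 pos [ 0.4642 -0.1308  0.0493] rpy [-1.7990e+02  2.0000e-02  1.4299e+02] F [-0.2 -1.1  0.5] w0.0226 ff29.2
shift now-axes mm [ 1.6  3.3 20.3] turn [-0.1   0.02 -0.01] shift target-axes mm [ 1.6  3.2 20.3]
```

View pics/i4.png

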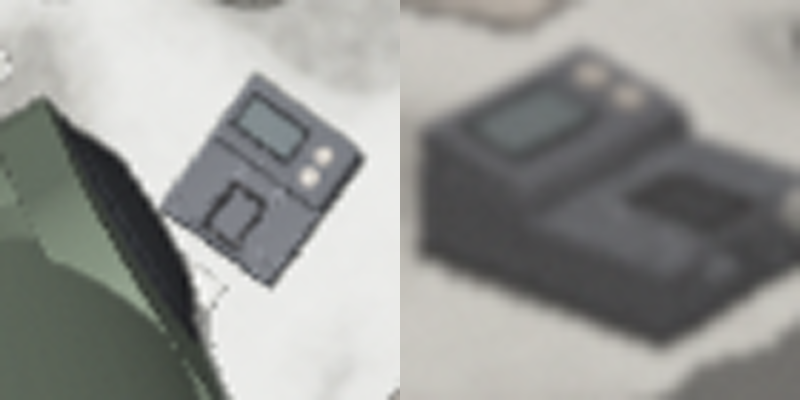

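The cassette's front-right corner shows at crop (227,287). The dock mouth edge runs from (163,210) to (270,287), with the port at (234,213). I'll check the corner against what the gripper pose predicts.

```bash
python3 - <<'E'
from h import *
f=grab_frame("top")
px=lambda P,o,s:(np.array(P,float)+.5)/s-.5+np.array(o)
s=telemetry.observe(); p=s["position"]; print(p)
X=at_z(f,px([(227,287),(234,213),(163,210),(270,287)],(235,225),400/70),[p[2]-.022+.006,.021,.021,.021])
u=np.array([np.cos(np.radians(-37)),np.sin(np.radians(-37))]); l=np.array([-u[1],u[0]])
d=X[0,:2]-p[:2]; print("corner rel to grip, along/left mm",d@u*1e3,d@l*1e3)
M=np.array([.5224,-.1706]); 
for x in X: e=x[:2]-M; print(np.round(x,4),"dock along/left",e@u*1e3,e@l*1e3)
E
python3 plan.py 0.4649 -0.1273 0.029 143
```

```text
[ 0.46486962 -0.12678162  0.04962616]
corner rel to grip, along/left mm 59.85593395078655 -18.168701948988808
[ 0.5017 -0.1773  0.0336] dock along/left -12.460427789867529 -17.796438103470734
[ 0.5386 -0.1795  0.021 ] dock along/left 18.28770643046794 2.6933250000444553
[ 0.5408 -0.1452  0.021 ] dock along/left -0.6297777998286683 31.332810448977884
[ 0.5026 -0.1966  0.021 ] dock along/left -0.1998596225360899 -32.681876648277616
t7.32 pos [ 0.4649 -0.1268  0.0496] rpy [179.98   0.   143.2 ] F [-0.6 -0.6 -1. ] w0.0231 ff29.2
shift now-axes mm [-0.3 -0.4 20.6] turn [0.02 0.   0.2 ] shift target-axes mm [-0.3 -0.4 20.6]
```

```bash
python3 -m crank '0.015 0 0.0006 0.003 0 0 0;0.015 0 0 0.005 0 0 0;0.015 0 0 0.005 0 0 0;0.015 0 0 0.004 0 0 0;0.015 0 0 0.0032 0 0 0;0.015 0 0 0 0 0 0;0.015 -0.004 0 0 0 0 0;0.015 -0.005 0 0 0 0 0' 30
python3 plan.py 0.4656 -0.1263 0.029 143.2
python3 -m crank '0.015 -0.004 0 0 0 0 0;0.015 -0.003 0 0 0 0 0;0.015 -0.002 0 0 0 0 0;0.015 -0.002 0 0 0 0 0;0.015 -0.002 0 0 0 0 0;0.015 -0.002 0 0 0 0 0;0.015 -0.002 0 0 0 0 0;0.015 0 0 0 0 0 0' 30
python3 plan.py 0.5104 -0.1606 0.029 143.2
```

```text
clock: 7.98
position: [0.4727, -0.132, 0.0294]
tool_rot: [-3.142, -0.0, 2.5]
force: [0.3, -0.4, 0.6]
grip_width: 0.0229
finger_force: 29.2
t7.98 pos [ 0.4727 -0.132   0.0294] rpy [-180.     -0.    143.25] F [ 0.3 -0.4  0.6] w0.0229 ff29.2
shift now-axes mm [9.1 0.3 0.4] turn [-0.   -0.    0.05] shift target-axes mm [9.1 0.3 0.4]
clock: 8.65
position: [0.4864, -0.1416, 0.0293]
tool_rot: [3.141, -0.0, 2.5]
force: [1.5, 4.1, -1.3]
grip_width: 0.023
finger_force: 29.8
t8.65 pos [ 0.4864 -0.1416  0.0293] rpy [179.94  -0.   143.26] F [ 1.5  4.1 -1.3] w0.0230 ff29.8
shift now-axes mm [-30.5  -0.9   0.3] turn [ 0.06 -0.    0.06] shift target-axes mm [-30.5  -0.8   0.3]
```

```bash
python3 -m crank '0.015 0 0.0005 0 0 0 0;0.015 0 0.0005 0 0 0 0;0.015 -0.002 0 0 0 0 0;0.015 -0.002 0 0 0 0 0;0.015 -0.002 0 0 0 0 0;0.015 -0.002 0 0 0 0 0;0.015 0 0 0 0 0 0;0.015 0 0 0 0 0 0' 30
python3 plan.py 0.5104 -0.1606 0.029 143.2
```

```text
clock: 9.32
position: [0.4934, -0.1463, 0.0293]
tool_rot: [3.141, 0.001, 2.499]
force: [2.3, 1.0, -1.4]
grip_width: 0.0226
finger_force: 29.6
t9.32 pos [ 0.4934 -0.1463  0.0293] rpy [1.7998e+02 3.0000e-02 1.4321e+02] F [ 2.3  1.  -1.4] w0.0226 ff29.6
shift now-axes mm [-22.2  -1.3   0.4] turn [0.02 0.03 0.01] shift target-axes mm [-22.2  -1.3   0.3]
```

```bash
python3 -m crank '0.015 -0.002 0.0002 0 0 0 0;0.015 -0.002 0.0002 0 0 0 0;0.015 -0.002 0 0 0 0 0;0.015 -0.002 0 0 0 0 0;0.015 -0.002 0 0 0 0 0;0.015 -0.002 0 0 0 0 0;0.015 -0.002 0 0 0 0 0;0.015 -0.001 0 0 0 0 0' 30
python3 plan.py 0.5104 -0.1606 0.029 143.2; python3 -c "
from h import *;print(telemetry.observe()['moment'])"
```

```text
clock: 9.98
position: [0.5056, -0.1548, 0.0293]
tool_rot: [3.141, 0.0, 2.5]
force: [-0.1, 5.0, -0.3]
grip_width: 0.0228
finger_force: 29.5
t9.98 pos [ 0.5056 -0.1548  0.0293] rpy [179.98   0.   143.22] F [-0.1  5.  -0.3] w0.0228 ff29.5
shift now-axes mm [-7.3 -1.7  0.3] turn [0.02 0.   0.02] shift target-axes mm [-7.3 -1.7  0.3]
[ 1.07758828 -0.07877359  0.11706029]
```

```bash
python3 -m crank '0.015 -0.001 0.0005 0 0 0 -0.4;0.015 -0.002 0.0003 0 0 0 0;0.015 -0.002 0 0 0 0 0;0.015 -0.001 0 0 0 0 0;0.015 -0.001 0 0 0 0 0;0.015 -0.0005 0 0 0 0 0;0.015 0 0 0 0 0 0;0.015 0 0 0 0 0 0' 30
python3 plan.py 0.5104 -0.1606 0.029 143.2
```

```text
clock: 10.65
position: [0.5109, -0.1583, 0.029]
tool_rot: [-3.141, -0.002, 2.507]
force: [-4.8, 3.8, 1.4]
grip_width: 0.0227
finger_force: 29.3
t10.65 pos [ 0.5109 -0.1583  0.029 ] rpy [-1.7996e+02 -1.0000e-01  1.4362e+02] F [-4.8  3.8  1.4] w0.0227 ff29.3
shift now-axes mm [-1.  -2.1  0. ] turn [-0.05 -0.1   0.42] shift target-axes mm [-1.  -2.1  0. ]
```

```bash
python3 -m crank '0.015 -0.001 0 0 0 0 0;0.015 -0.001 0 0 0 0 0;0.015 -0.001 0 0 0 0 0;0.015 0 0 0 0 0 0;0.015 0 0 0 0 0 0;0.015 0 0 0 0 0 0;0.015 0 0 0 0 0 0;0.015 0 0 0 0 0 0' 30
python3 plan.py 0.5104 -0.1606 0.029 143.2
```

```text
clock: 11.32
position: [0.5116, -0.1586, 0.0284]
tool_rot: [-3.14, -0.005, 2.508]
force: [-14.7, 12.7, 1.6]
grip_width: 0.0226
finger_force: 30.2
t11.32 pos [ 0.5116 -0.1586  0.0284] rpy [-179.92   -0.31  143.68] F [-14.7  12.7   1.6] w0.0226 ff30.2
shift now-axes mm [-0.2 -2.4 -0.6] turn [-0.08 -0.31  0.48] shift target-axes mm [-0.3 -2.4 -0.6]
```

```bash
python3 -m crank '0.015 0.001 -0.0003 0 0 0 0;0.015 0.001 -0.0002 0 0 0 0;0.015 0 0 0 0 0 0;0.03 0 0 0 0 0 0;0.04 0 0 0 0 0 0;0.045 0 0 0 0 0 0;0.045 0 0 0 0 0 0;0.045 0 0 0 0 0 0' 30
python3 plan.py 0.5104 -0.1606 0.029 143.2
python3 -m crank '0.045 0 0 -0.005 0 0 0;0.045 0 0 -0.01 0 0 0;0.045 0 0 -0.02 0 0 0;0.05 0 0 -0.03 0 0 0;0.06 0 0 -0.03 0 0 0;0.07 0 0 -0.035 0 0 0;0.08 0 0 -0.035 0 0 0;0.08 0 0 -0.035 0 0 0' 30
python3 plan.py 0.605 -0.366 0.229 153
```

```text
clock: 11.98
position: [0.5124, -0.1598, 0.0293]
tool_rot: [-3.142, 0.0, 2.506]
force: [-0.0, 1.4, -0.3]
grip_width: 0.0447
finger_force: 0.0
t11.98 pos [ 0.5124 -0.1598  0.0293] rpy [-1.8000e+02  1.0000e-02  1.4361e+02] F [-0.   1.4 -0.3] w0.0447 ff0.0
shift now-axes mm [ 1.1 -1.8  0.3] turn [-0.    0.01  0.41] shift target-axes mm [ 1.1 -1.8  0.3]
clock: 12.65
position: [0.5118, -0.1592, 0.2319]
tool_rot: [3.141, 0.0, 2.507]
force: [0.0, -0.1, 0.9]
grip_width: 0.0797
finger_force: 0.0
t12.65 pos [ 0.5118 -0.1592  0.2319] rpy [179.99   0.   143.66] F [ 0.  -0.1  0.9] w0.0797 ff0.0
shift now-axes mm [-197.6 -111.4    2.9] turn [ 0.01  0.   -9.34] shift target-axes mm [-176.9 -142.     2.9]
```

Run:
```python
from h import *
f=grab_frame("top"); g=grab_frame("side")
def c(f,x,y,w,h):
    return cv2.resize(f["pixels"][y:y+h,x:x+w,::-1],(400,300),interpolation=cv2.INTER_CUBIC)
cv2.imwrite("pics/j5.png",np.vstack([np.hstack([c(f,316,214,56,42),c(g,276,190,60,45+17-17)]),np.hstack([c(f,250,225,64,48),c(g,290,250,64,48)])]))
np.savez("j5.npz",f=f["pixels"],g=g["pixels"])
```

```text
(no output)
```

View pics/j5.png

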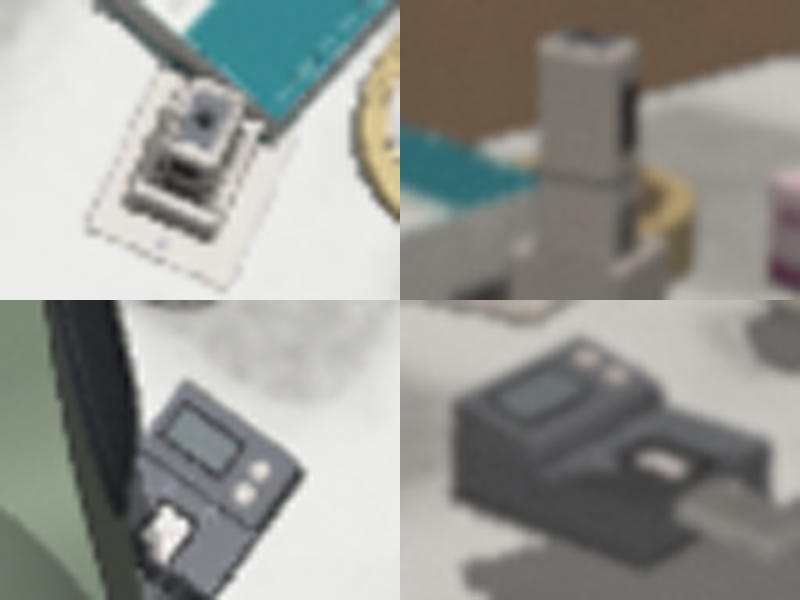

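The port opening (165,535 and 660,465) shows the white cassette with red lines underneath, so it is home. The cassette's rear end sticks out at (740,515). The probe top spans about (195,78), (243,92), (213,152) and (166,135), so its long axis is at yaw ≈ -27°, and the fingers close along 63°.

```bash
python3 - <<'E'
from h import *
f=grab_frame("top"); g=grab_frame("side")
px=lambda P,o,s:(np.array(P,float)+.5)/s-.5+np.array(o)
X=at_z(f,px([(195,78),(243,92),(213,152),(166,135)],(316,214),400/56),.122); print(X.round(4)); print("c",X.mean(0).round(4)); e=X[0]+X[1]-X[2]-X[3]; print(np.degrees(np.arctan2(e[1],e[0])), np.linalg.norm(e)/2,np.linalg.norm(X[0]-X[1]))
# side: top face spans (540..638, y 32..58) centre (589,44)
print("side c",at_z(g,px([(589-400,44)],(276,190),400/60),.122).round(4))
# stand foot edges yaw
F=at_z(f,px([(85,228),(240,290),(298,140),(160,66)],(316,214),400/56),.006); print(F.round(4)); 
for i in range(4): d=F[(i+1)%4]-F[i]; print(np.linalg.norm(d),np.degrees(np.arctan2(d[1],d[0])))
print("F centre",F.mean(0))
# box height
vv,uu=np.mgrid[180:215,320:360]; c,r=ray(f,np.c_[uu.ravel(),vv.ravel()]); P=c+r*f["depth"][180:215,320:360].ravel()[:,None]; print("box z pct",np.percentile(P[:,2],[5,25,50,75,95]))
E
python3 plan.py 0.603 -0.366 0.229 153
```

```text
[[ 0.6187 -0.3628  0.122 ]
 [ 0.6133 -0.3799  0.122 ]
 [ 0.5917 -0.3685  0.122 ]
 [ 0.5982 -0.3519  0.122 ]]
c [ 0.6055 -0.3658  0.122 ]
-27.842070258509285 0.023866211464724178 0.017912779193314205
side c [[ 0.6048 -0.3637  0.122 ]]
[[ 0.5837 -0.3234  0.006 ]
 [ 0.558  -0.3834  0.006 ]
 [ 0.6171 -0.4079  0.006 ]
 [ 0.6479 -0.3544  0.006 ]]
0.06529026485864267 -113.23339067496492
0.06401909151964268 -22.57876294356444
0.06180281225599253 60.088004500559066
0.07127334304854202 154.21309116181808
F centre [ 0.60165397 -0.36725635  0.006     ]
box z pct [0.00032904 0.05973763 0.06196172 0.06371991 0.06622457]
t12.85 pos [ 0.5124 -0.1598  0.2308] rpy [1.7999e+02 1.2000e-01 1.4361e+02] F [-0.4 -0.2 -0.9] w0.0799 ff0.0
shift now-axes mm [-195.3 -112.2    2.2] turn [-0.    0.12 -9.39] shift target-axes mm [-174.3 -142.6    1.8]
```

```bash
python3 - <<'E'
from h import *
f=grab_frame("top")
def hi(x0,y0,w,h):
    vv,uu=np.mgrid[y0:y0+h,x0:x0+w]; c,r=ray(f,np.c_[uu.ravel(),vv.ravel()]); P=c+r*f["depth"][y0:y0+h,x0:x0+w].ravel()[:,None]
    P=P[P[:,2]>.1]; print(P[:,2].max(),P.min(0),P.max(0))
hi(370,265,80,70); hi(275,130,40,55)
E
python3 plan.py 0.605 -0.365 0.229 153
```

```text
1.2680097391972496 [ 0.34599351 -0.6280497   0.10000163] [ 0.48892727 -0.31099368  1.26800974]
1.2680097391972496 [ 0.38132497 -0.31099368  0.10003456] [ 0.81331273 -0.20019744  1.26800974]
t12.90 pos [ 0.512  -0.1598  0.2297] rpy [-1.7998e+02  2.0000e-02  1.4361e+02] F [-0.1  0.1 -0.7] w0.0803 ff0.0
shift now-axes mm [-196.7 -110.     0.8] turn [-0.02  0.02 -9.39] shift target-axes mm [-176.1 -140.6    0.7]
```

```bash
python3 -m crank '0.08 -0.0246 -0.0138 0 0 0 0;0.08 -0.0246 -0.0138 0 0 0 0;0.08 -0.0246 -0.0138 0 0 0 0;0.08 -0.0246 -0.0138 0 0 0 0;0.08 -0.0246 -0.0138 0 0 0 0;0.08 -0.0246 -0.0138 0 0 0 0;0.08 -0.0246 -0.0138 0 0 0 0;0.08 -0.0246 -0.0138 0 0 0 0' 40
python3 -m crank '0.07 0 0 0 0 0 -4.7;0.06 0 0 0 0 0 -4.7;0.06 0 0 0 0 0 0;0.06 0 0 0 0 0 0;0.06 0 0 0 0 0 0;0.06 0 0 0 0 0 0;0.06 0 0 0 0 0 0;0.06 0 0 0 0 0 0'
python3 plan.py 0.605 -0.365 0.1 153
```

```text
clock: 13.57
position: [0.6051, -0.3662, 0.2278]
tool_rot: [-3.141, -0.002, 2.507]
force: [-0.1, 0.2, -0.1]
grip_width: 0.0798
finger_force: 0.0
clock: 14.23
position: [0.6053, -0.3651, 0.2294]
tool_rot: [-3.141, 0.0, 2.67]
force: [0.4, -0.9, -0.0]
grip_width: 0.0604
finger_force: 0.0
t14.23 pos [ 0.6053 -0.3651  0.2294] rpy [-1.7999e+02  1.0000e-02  1.5299e+02] F [ 0.4 -0.9 -0. ] w0.0604 ff0.0
shift now-axes mm [  0.3   0.  129.4] turn [-0.01  0.01 -0.01] shift target-axes mm [  0.3  -0.  129.4]
```

```bash
python3 -m crank '0.06 0 0 0.015 0 0 0;0.06 0 0 0.02 0 0 0;0.06 0 0 0.02 0 0 0;0.06 0 0 0.02 0 0 0;0.06 0 0 0.02 0 0 0;0.06 0 0 0.015 0 0 0;0.06 0 0 0.012 0 0 0;0.06 0 0 0.0074 0 0 0' 40
python3 -m crank '0.05 0 0 0 0 0 0;0.04 0 0 0 0 0 0;0.03 0 0 0 0 0 0;0.02 0 0 0 0 0 0;0.015 0 0 0 0 0 0;0.015 0 0 0 0 0 0;0.015 0 0 0 0 0 0;0.015 0 0 0 0 0 0'
python3 plan.py 0.605 -0.365 0.1 153
python3 -c "
from h import *;print(telemetry.observe()['moment'])"
```

```text
clock: 14.9
position: [0.6049, -0.365, 0.0983]
tool_rot: [3.142, -0.001, 2.671]
force: [0.7, 1.3, 0.1]
grip_width: 0.0599
finger_force: 0.0
clock: 15.57
position: [0.6057, -0.3655, 0.1009]
tool_rot: [-3.141, 0.001, 2.671]
force: [-1.1, 1.0, 6.8]
grip_width: 0.0221
finger_force: 41.0
t15.57 pos [ 0.6057 -0.3655  0.1009] rpy [-1.7999e+02  8.0000e-02  1.5301e+02] F [-1.1  1.   6.8] w0.0221 ff41.0
shift now-axes mm [0.9 0.1 0.9] turn [-0.01  0.08  0.01] shift target-axes mm [0.9 0.1 0.9]
[-0.06220305  0.20509511  0.04248026]
```

```bash
python3 -m crank '0.015 0 0 -0.004 0 0 0;0.015 0 0 -0.008 0 0 0;0.015 0 0 -0.012 0 0 0;0.015 0 0 -0.014 0 0 0;0.015 0 0 -0.014 0 0 0;0.015 0 0 -0.014 0 0 0;0.015 0 0 -0.014 0 0 0;0.015 0 0 -0.012 0 0 0' 45
python3 plan.py 0.538 -0.180 0.19 143.6
```

```text
clock: 16.23
position: [0.6055, -0.3653, 0.1941]
tool_rot: [-3.142, 0.001, 2.671]
force: [0.1, 0.0, -1.4]
grip_width: 0.0214
finger_force: 44.2
t16.23 pos [ 0.6055 -0.3653  0.1941] rpy [-1.8000e+02  6.0000e-02  1.5302e+02] F [ 0.1  0.  -1.4] w0.0214 ff44.2
shift now-axes mm [144.2 134.6   3.9] turn [0.   0.06 9.42] shift target-axes mm [164.3 109.1   4.1]
```

```bash
python3 -m crank '0.015 0.010 0.009 0 0 0 0;0.015 0.015 0.014 0 0 0 1.6;0.015 0.018 0.014 0 0 0 1.6;0.015 0.021 0.015 0 0 0 1.6;0.015 0.021 0.015 0 0 0 1.6;0.015 0.021 0.015 0 0 0 1.6;0.015 0.018 0.013 0 0 0 1.6;0.015 0.016 0.012 0 0 0 0' 45
python3 -m crank '0.015 0.010 0.008 0 0 0 0;0.015 0.007 0.006 0 0 0 0;0.015 0 0 0.01 0 0 0;0.015 0 0 0.01 0 0 0;0.015 0 0 0.01 0 0 0;0.015 0 0 0.01 0 0 0;0.015 0 0 0 0 0 0;0.015 0 0 0 0 0 0'
python3 plan.py 0.5387 -0.1787 0.125 143.4
```

```text
clock: 16.9
position: [0.5409, -0.1997, 0.1928]
tool_rot: [-3.141, 0.001, 2.502]
force: [0.5, -0.8, -2.4]
grip_width: 0.0215
finger_force: 44.3
clock: 17.57
position: [0.5359, -0.1798, 0.1509]
tool_rot: [-3.141, -0.002, 2.503]
force: [0.9, 0.4, -1.0]
grip_width: 0.0214
finger_force: 44.2
t17.57 pos [ 0.5359 -0.1798  0.1509] rpy [-1.7999e+02 -9.0000e-02  1.4340e+02] F [ 0.9  0.4 -1. ] w0.0214 ff44.2
shift now-axes mm [-1.7  2.6 25.9] turn [-0.01 -0.09 -0.  ] shift target-axes mm [-1.6  2.6 25.9]
```

```bash
python3 -m crank '0.015 -0.0017 0.0026 0 0 0 0;0.015 0 0 0.006 0 0 0;0.015 0 0 0.006 0 0 0;0.015 0 0 0.006 0 0 0;0.015 0 0 0.005 0 0 0;0.015 0 0 0 0 0 0;0.015 0 0 0 0 0 0;0.015 0 0 0 0 0 0' 45
python3 plan.py 0.5387 -0.1787 0.125 143.4
python3 - <<'E'
from h import *
f=grab_frame("top"); g=grab_frame("side")
np.savez("k6.npz",g=g["pixels"])
s=telemetry.observe(); p=s["position"]
u=np.array([np.cos(np.radians(-36.6)),np.sin(np.radians(-36.6)),0]); l=np.array([-u[1],u[0],0])
b=g["pixels"][228:288,290:370,::-1]
cv2.imwrite("pics/k6.png",cv2.resize(b,(800,600),interpolation=cv2.INTER_CUBIC))
z=np.array([0,0,1])
P0=np.array([p[0],p[1],0])
show=lambda n,X:print(n,((proj(g,X)-[290,228]+.5)*10-.5).round(0).tolist())
tip=p[2]-.0709-.022
show("tip corners pred",[P0+z*tip+a*.006*u+b_*.0025*l for a in(-1,1) for b_ in(-1,1)])
show("shoulder corners",[P0+z*(tip+.022)+a*.015*u+b_*.011*l for a in(-1,1) for b_ in(-1,1)])
show("port corners pred",[np.array([.5387,-.1787,.021])+a*.0115*u+b_*.008*l for a in(-1,1) for b_ in(-1,1)])
E
```

```text
clock: 18.23
position: [0.5391, -0.1784, 0.129]
tool_rot: [3.142, 0.0, 2.503]
force: [0.4, -0.3, -1.7]
grip_width: 0.0215
finger_force: 44.2
t18.23 pos [ 0.5391 -0.1784  0.129 ] rpy [180.     0.   143.42] F [ 0.4 -0.3 -1.7] w0.0215 ff44.2
shift now-axes mm [ 0.2 -0.5  4. ] turn [0.   0.   0.02] shift target-axes mm [ 0.2 -0.5  4. ]
tip corners pred [[458.0, 410.0], [443.0, 418.0], [409.0, 392.0], [393.0, 401.0]]
shoulder corners [[525.0, 304.0], [457.0, 341.0], [401.0, 263.0], [331.0, 299.0]]
port corners pred [[499.0, 479.0], [449.0, 507.0], [405.0, 445.0], [355.0, 473.0]]
```

View pics/k6.png

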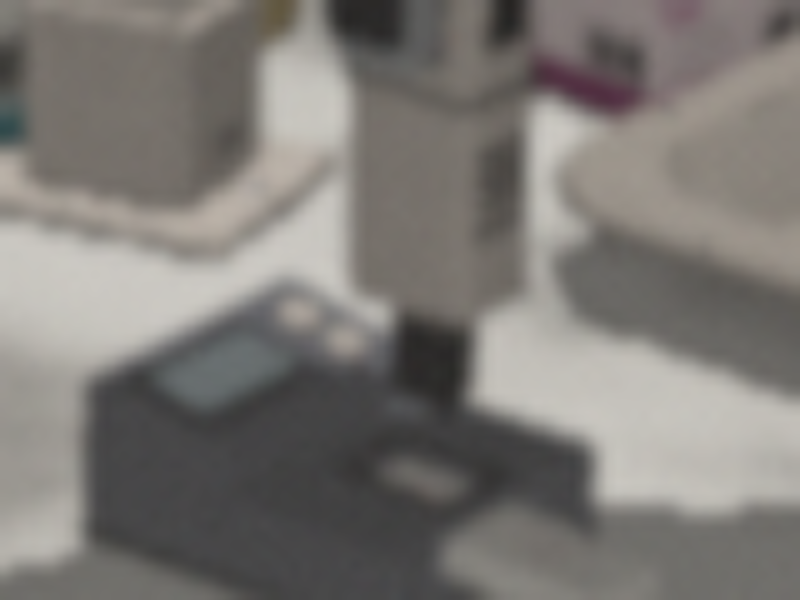

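The nose hangs at (392–468, 410) above the port, whose rim is centred at (427,475). It sits slightly to image-right of the prediction, so I'll shift about 1.3 mm into the dock, then descend.

```bash
python3 -m crank '0.015 -0.0013 -0.0003 0 0 0 0;0.015 0 0 0.003 0 0 0;0.015 0 0 0.004 0 0 0;0.015 0 0 0.004 0 0 0;0.015 0 0 0.004 0 0 0;0.015 0 0 0.002 0 0 0;0.015 0 0 0.002 0 0 0;0.015 0 0 0 0 0 0' 45
python3 -m crank '0.015 0 0 0 0 0 0;0.015 0 0 0 0 0 0;0.015 0 0 0 0 0 0;0.015 0 0 0 0 0 0;0.015 0 0 0 0 0 0;0.015 0 0 0 0 0 0;0.015 0 0 0 0 0 0;0.015 0 0 0 0 0 0'
python3 plan.py 0.5387 -0.1787 0.1034 143.4
```

```text
clock: 19.0
position: [0.5398, -0.1794, 0.1094]
tool_rot: [-3.141, -0.001, 2.503]
force: [-0.2, 0.3, -1.9]
grip_width: 0.0214
finger_force: 44.2
clock: 19.67
position: [0.5399, -0.1795, 0.1099]
tool_rot: [-3.142, -0.0, 2.503]
force: [-0.6, -0.0, -1.6]
grip_width: 0.0216
finger_force: 44.2
t19.67 pos [ 0.5399 -0.1795  0.1099] rpy [-180.     -0.    143.42] F [-0.6 -0.  -1.6] w0.0216 ff44.2
shift now-axes mm [ 1.5 -0.   6.5] turn [-0.   -0.    0.02] shift target-axes mm [ 1.5 -0.   6.5]
```

```bash
H=0
python3 -m crank '0.015 0 0 0.001 0 0 0;0.015 0 0 0.0005 0 0 0;0.015 0 0 0 0 0 0;0.015 0 0 0 0 0 0;0.015 0 0 0 0 0 0;0.015 0 0 0 0 0 0;0.015 0 0 0 0 0 0;0.015 0 0 0 0 0 0'|grep -E 'pos|^force'
python3 -m crank '0.015 0 0 0.001 0 0 0;0.015 0 0 0 0 0 0;0.015 0 0 0 0 0 0;0.015 0 0 0 0 0 0;0.015 0 0 0 0 0 0;0.015 0 0 0 0 0 0;0.015 0 0 0 0 0 0;0.015 0 0 0 0 0 0'|grep -E 'pos|^force'
python3 -m crank '0.015 0 0 0.001 0 0 0;0.015 0 0 0 0 0 0;0.015 0 0 0 0 0 0;0.015 0 0 0 0 0 0;0.015 0 0 0 0 0 0;0.015 0 0 0 0 0 0;0.015 0 0 0 0 0 0;0.015 0 0 0 0 0 0'|grep -E 'pos|^force'
python3 -m crank '0.015 0 0 0.001 0 0 0;0.015 0 0 0 0 0 0;0.015 0 0 0 0 0 0;0.015 0 0 0 0 0 0;0.015 0 0 0 0 0 0;0.015 0 0 0 0 0 0;0.015 0 0 0 0 0 0;0.015 0 0 0 0 0 0'|grep -E 'pos|^force'
python3 -c "
from h import *
z=[]
for i in range(8): grab_frame('side'); s=telemetry.observe(); z.append([*s['force'],s['position'][2]])
print(np.mean(z,0).round(4))"
```

```text
position: [0.54, -0.1795, 0.1084]
force: [-0.5, -0.3, -1.5]
position: [0.54, -0.1795, 0.1074]
force: [1.1, -0.5, -0.8]
position: [0.54, -0.1795, 0.1064]
force: [0.7, 0.3, -0.4]
position: [0.54, -0.1795, 0.1054]
force: [1.2, -0.6, 2.0]
[ 0.6697 -0.0651  0.9375  0.1054]
```

```bash
python3 -m crank '0.015 0 0 0.001 0 0 0;0.015 0 0 0.0005 0 0 0;0.015 0 0 0.0005 0 0 0;0.015 0 0 0 0 0 0;0.015 0 0 0 0 0 0;0.015 0 0 0 0 0 0;0.015 0 0 0 0 0 0;0.015 0 0 0 0 0 0'|grep -E 'pos|^force'
python3 - <<'E'
from h import *
z=[]
for i in range(16):
    g=grab_frame('side'); s=telemetry.observe(); z.append([*s['force'],s['position'][2]])
print(np.mean(z,0).round(4), s["clock"], s["tool_rot"], s["grip_width"])
cv2.imwrite("pics/l7.png",cv2.resize(g["pixels"][228:288,290:370,::-1],(800,600),interpolation=cv2.INTER_CUBIC))
E
```

```text
position: [0.5399, -0.1795, 0.1034]
force: [1.8, 0.4, 1.8]
[1.1269 0.1291 1.86   0.1034] 24.2 [3.14157181e+00 9.73163601e-06 2.50312195e+00] 0.02132582120474845
```

View pics/l7.png

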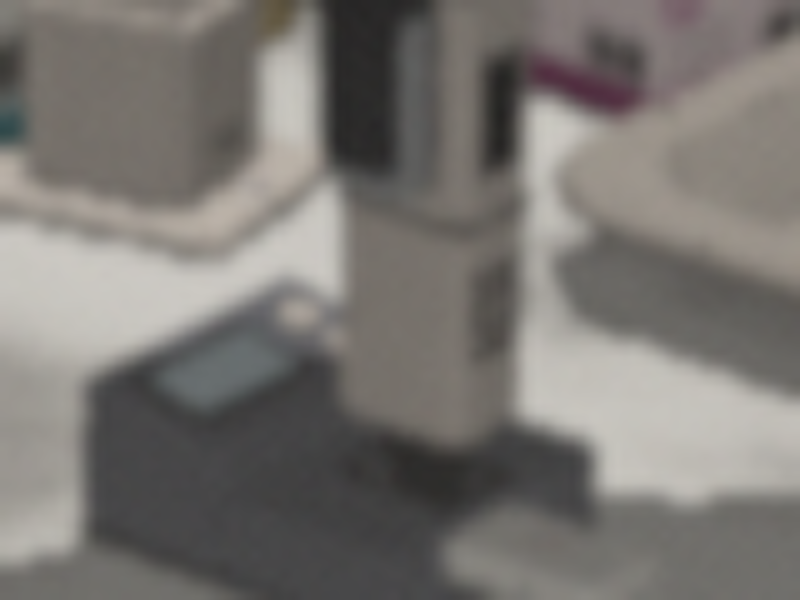

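The nose sits in the port at about (430,470), the probe is upright, and the net push is about 3.45 N, or roughly 3.9 mm of nose travel. I'm handing it in.

```bash
python3 -c "
from workcell import bot; print(bot.job_done())"
```

```text
the job is handed in; nothing more can be done
None
```

The job is handed in: the cassette is home in the dock and released, and the probe is held upright in the port with its nose pushed in about 4 mm (about 3.5 N on the window), at about 24 s on the robot's clock.

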